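Put up the backrest of the purple bench easel

ROBOT

A 6-joint arm with a two-finger parallel gripper is mounted at the origin on the work surface. World frame = base frame: x ahead of the robot, y to its left, z up, the work surface at z = 0. Lengths are in m, angles in degrees, forces in N, time in s.
With the tool pointing down it reaches from about 0.3 to 0.75 m from the base axis. Payload 8.5 kg.
Tool frame: the origin (TCP) lies midway between the tips of the shut fingers; the grasp point (between the pads) lies 19 mm behind it (env.tcp_to_grasp is the z of the grasp point in the tool frame, in m); z points along the fingers, y is the line along which they close (so a half turn about z gives the same grasp; the last joint's range is limited). The gripper opens to 85 mm and grips with 20 to 120 N. Pads are 22 mm wide; open, the fingers measure 114 mm over their backs; the gripper's body (76 mm by 85 mm) begins 54 mm behind the grasp point. The pads swing forward as they close: fully open they stand 13 mm farther back than shut.
Start: joints at [59.112, 21.807, 74.336, -0, 83.858, -12.336], TCP at [0.175, 0.521, 0.231] pointing down, gripper open.
Joint ranges: [-178.18, 178.18], [-50.72, 133.34], [12.68, 142.11], [-81.47, 261.47], [9.98, 163.14], [-165.26, 165.26]. Speed limits (degrees/s): [136.94, 136.94, 180, 180, 180, 180].

INTERFACE

Orientations are given as a 3x3 rotation matrix whose columns are the frame's x, y, z axes.
In Python, from rig import env, imaging, job, models gives the robot as it stands. The module is installed in compiled form; this text tells all that it offers.
- The arm moves only by the tool jog_arm, never from a script. Its argument "plan" is text: rows parted by semicolons, each of 7 numbers parted by spaces: the turn, a rotation vector about the tool's x, y, z in degrees, then the shift along the tool's x, y, z in cm, then the closure in counts, from 0 (fully open) to 255 (shut). In form: rx ry rz x y z claw; .... A call has 1 to 10 rows; each row shifts and turns the commanded pose from where the row before left it, along the tool's axes as they then stand; what a row does not reach is not made up. A row lasts 1/12 s, in which the tool goes at most 41.7 mm and 7.16 degrees, less where a joint would pass 70% of its speed; a pose out of reach is approached as far as the arm can. A call with a gripper value outside its range is refused whole. The fingers move at their own pace and stop on an object; "grip_force" is the grip in N (left out, the last holds). Time passes only in rows, so rows that do not move let the fingers close. It gives the time, the measured TCP pose, the force, the opening and the grip force at its end, in the units of the state.
- env.observe(): the state, without advancing time (a new reading comes with each control period).
- imaging.get_image(name): name is "scene" or "side" or "wrist"; returns a dict with "pixels" (480x640x3 uint8, red, green, blue), "depth" (480x640 float32, m along the optical axis (not along the pixel's ray), 0 where there is no reading), "fov_y" (degrees; the focal length in pixels is half the picture's height over the tangent of half this angle, whatever the lens; pixels are square), "cx", "cy" (the principal point, pixels), "world_from_camera" (4x4, takes a point from camera to world coordinates). Camera axes: x right, y down, z forward; pixel columns grow to the right and rows downward; lengths in m; the calibration is good to about 2 mm. A picture is of the moment at which its call begins.
- job.close_job(): hands the job in; it is judged then, once.
Trained networks look in the newest picture that a camera, given by its name, has taken for a name from the list of things; names that differ only in an ending like _2 or _b are one class to them, and where a whole thing is asked for, a point or a joint stands for the part that bears it (a point fixed in the world has none). Each returns a list of dicts, best first, with "confidence" (0 to 1); they miss things now and then, are a little off and sometimes report something else, mostly with a low value. They report only what shows in the picture. A call takes as long as a camera call.
- models.outline_of(camera, query): "region" (480x640 bool, what is visible of it) and "bbox" ([centre column, centre row, width, height] in pixels, round what is visible of it).
- models.tip_of(camera, query): "at" ([column, row] in pixels: a listed point, or the origin of a listed thing).
The state is a dict: "time_s": time; "q": joint angles; "qvel": joint speeds; "joint_efforts": joint torques, N m; "position": TCP position; "tool_rot": TCP orientation; "ft_force": force on the tool from outside, world axes, zero at the start; "wrist_torque": the same for the moment, N m; "grip_width": finger opening in m; "gripper_force": force on a finger pad.
Only numpy, scipy, OpenCV 4.12 (cv2) and the standard library are available. Lean on these libraries where they do the work, as an engineer would, in place of code of your own. Each camera call takes 0.05 s, during which the arm holds its last target. There are 200 camera calls.

TASK

Two folding book easels lie folded on the laboratory bench. Put up the one with the purple grip, ready for the purple binder: swing its wire backrest up and over past upright until it leans back against its stop and stays there by itself, then let go. Leave the red easel folded flat.

Things in the scene. Friction and masses are not known exactly. Their poses are not given: they have to be found in the camera images.
- purple_grip (a point): Centre of the purple sleeve (14 mm diameter, 70 mm long) on the crossbar of the purple easel's backrest, a U of 8 mm steel wire 144 mm wide. The sleeve is parallel to the hinge, 120 mm from it. Folded, it is 45 mm above the bench with only the 8 mm base plate beneath; a purple lip 22 mm high, 10 mm thick stands on the base's front edge, 45 mm in front. Site turns with the frame: y along sleeve.
- purple_hinge (a point): Middle of the purple easel's hinge line, 45 mm above the bench, 60 mm behind the centre of its fixed white base (220 deep, 200 wide). Fixed axes: y along the hinge, x level from the front lip to the rear, z up. The folded backrest reaches from here 120 mm to -x, swings up over the hinge and ends leaning to +x. Grey posts, 58 mm high, stand 88 mm to either side.
- purple_bail (a joint): Angle of the purple easel's backrest: 0 folded flat forward, 1.571 straight up, 1.95 at its stop, 22 degrees past upright. The hinge is nearly free, no spring: let go short of upright, the frame (0.1 to 0.2 kg) falls back flat; past upright by 0.15 or more it falls on to the stop and stays.
- red_bail (a joint): Angle of the backrest of the other easel, which is the same but with a red sleeve and red lip, and stands beside the purple one, on its left or right: 0 folded flat, as it must stay.

How it is judged:
By the outcome, as a careful person would: the job done as asked, in the order asked, and still so for the second after the job is handed in, with the robot touching nothing.
It also fails if it takes over 42 s, if anything falls off the work surface, if the arm or the gripper's body presses on something with over 40 N, if the wrist force passes 120 N, or if a joint passes its speed limit or range.

## Working session

There is one attempt and no reset: what is moved stays moved. The work goes in short steps, Python scripts to look and compute and a tool call to move; the robot and the scene stay as the last step left them, time stands still between calls to the robot, and variables do not carry over. Pictures are saved under pics/ and viewed, at most 10 in all, crops included, and the job is handed in when it is done.

Besides the shell and the picture viewer there is one more tool, called after "Request:" in YAML: its name, and indented under it one key for each argument. jog_arm: Moves the arm, as the interface text tells. Its arguments: {"type":"object","properties":{"plan":{"type":"string"},"grip_force":{"type":"number"}},"required":["plan"]}

```bash
mkdir -p pics; cat > h.py <<'E'
import numpy as np, cv2
from rig import env, imaging, job, models
def world(im,u,v,d=None):
    f=240/np.tan(np.radians(im["fov_y"])/2)
    if d is None:
        p=im["depth"][int(v)-2:int(v)+3,int(u)-2:int(u)+3]; p=p[p>0]; d=np.median(p) if len(p) else np.nan
    return (im["world_from_camera"]@[ (u-im["cx"])*d/f,(v-im["cy"])*d/f,d,1])[:3]
def cloud(im,m):
    v,u=np.nonzero(m&(im["depth"]>0)); d=im["depth"][v,u]; f=240/np.tan(np.radians(im["fov_y"])/2)
    return (np.c_[(u-im["cx"])*d/f,(v-im["cy"])*d/f,d,np.ones(len(d))]@im["world_from_camera"].T)[:,:3]
E
python3 - <<'E'
from h import *
np.set_printoptions(precision=4,suppress=True)
ims=[]
for c in("scene","side"):
    im=imaging.get_image(c); ims.append(im["pixels"])
    for q in("purple_grip","purple_hinge"):
        for r in models.tip_of(c,q)[:2]: print(c,q,r["at"],r["confidence"],world(im,*r["at"]))
    for r in models.outline_of(c,"purple_grip")[:2]:
        P=cloud(im,r["region"]); print("reg",r["confidence"],r["bbox"],len(P),np.median(P,0),P.min(0),P.max(0))
    hsv=cv2.cvtColor(im["pixels"],cv2.COLOR_RGB2HSV)
    m=(hsv[...,0]>120)&(hsv[...,0]<165)&(hsv[...,1]>80)&(hsv[...,2]>40)
    n,l,s,ce=cv2.connectedComponentsWithStats(m.astype(np.uint8))
    for i in range(1,n):
        if s[i,4]>40:
            P=cloud(im,l==i); 
            if len(P)==0: continue
            C=P-P.mean(0); a=np.linalg.svd(C,full_matrices=False)[2][0]; print("hsv",s[i],np.median(P,0),a, np.ptp(C@a))
    cv2.imwrite(f"pics/{c}1.png",im["pixels"][...,::-1])
print(env.observe()["tool_rot"],env.tcp_to_grasp)
E
```

```text
scene purple_grip [484.4, 243.1] 0.84 [0.4408 0.1932 0.0472]
reg 0.92 [503.4, 269.0, 135.6, 56.8] 2233 [0.5217 0.2123 0.0471] [0.3766 0.1241 0.0061] [0.5738 0.3028 0.0526]
hsv [ 235    0   96   78 7020] [-0.6183 -0.4907  0.1212] [-0.0033  0.9998  0.0171] 0.3415323457608991
hsv [418 239  19   9 159] [0.4103 0.1084 0.0173] [-0.1893  0.9816 -0.0258] 0.029948047396319587
hsv [445 239  91  11 563] [0.4362 0.2006 0.0449] [-0.5428  0.7862 -0.2955] 0.13593745551395503
hsv [629 242  11  23 108] [0.3507 0.4208 0.0106] [ 0.2734  0.0918 -0.9575] 0.030045827152926044
hsv [   0  324   52   46 1551] [ 0.8344 -0.2718  0.0945] [ 0.4768  0.8787 -0.0218] 0.07003816219741917
side purple_grip [240.7, 180.8] 0.89 [0.4313 0.1954 0.0483]
side purple_hinge [305.7, 170.3] 0.63 [0.5475 0.2231 0.0457]
reg 0.68 [276.3, 179.2, 84.6, 62.5] 1064 [0.4753 0.2012 0.0478] [ 0.414   0.12   -0.0021] [0.5655 0.3704 0.0539]
hsv [ 171   88   94   54 2231] [0.3667 0.4963 0.0252] [-0.9982 -0.0579 -0.0157] 0.20525184734407553
hsv [208 168  23  73 403] [0.3935 0.164  0.0214] [ 0.1997 -0.9797 -0.0182] 0.20066448424670605
hsv [236 169  13  26 162] [0.4336 0.1928 0.0505] [ 0.1901 -0.9818 -0.0037] 0.07000473445407313
hsv [612 356  20  22 279] [ 0.8507 -0.2604  0.0988] [-0.5748 -0.4616  0.6757] 0.1572442431858092
hsv [588 360  22  22 283] [ 0.8228 -0.2628  0.0989] [-0.5231 -0.4775  0.7059] 0.15277938887730583
hsv [626 375  14  23 214] [ 0.8508 -0.2843  0.0979] [-0.5805 -0.4443  0.6824] 0.1569760464624885
hsv [603 379  21  23 311] [ 0.8248 -0.2862  0.099 ] [0.3815 0.5578 0.7371] 0.023765070183242157
hsv [615 399  24  24 333] [ 0.827  -0.3102  0.099 ] [-0.621  -0.3529  0.6999] 0.14890687652178716
hsv [632 434   8  11  51] [ 0.8249 -0.3354  0.0874] [ 0.1786 -0.1021 -0.9786] 0.016591763464788786
[[-0.948   0.3181 -0.0001]
 [ 0.3181  0.948  -0.0002]
 [ 0.     -0.0003 -1.    ]] -0.0187
```

View pics/scene1.png

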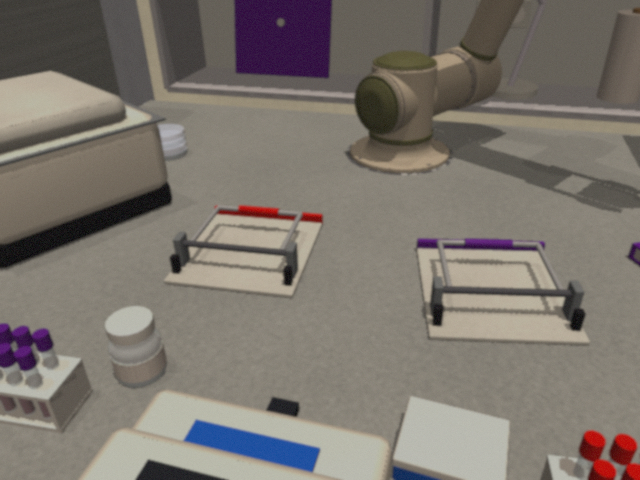

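View pics/side1.png

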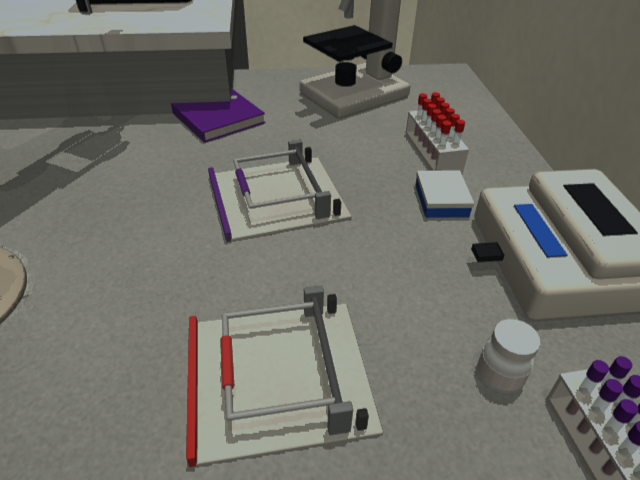

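The scene view shows the purple easel on the right, with its sleeve at (487,243). The red easel is on the left, with its sleeve at (260,212). The side view shows the purple sleeve at (242,182) and its hinge at (308,172). That puts the grip at about (0.434, 0.193, 0.045), with easel x = (0.982, 0.19).

Next I turn the tool so the fingers close along easel x.

Request:
jog_arm:
  plan: "0 0 6.7 0 0 0 105;0 0 6.7 0 0 0 105;0 0 6.7 0 0 0 105;0 0 6.7 0 0 0 105;0 0 6.7 0 0 0 105;0 0 6.7 0 0 0 105;0 0 6.7 0 0 0 105;0 0 6.7 0 0 0 105;0 0 6.7 0 0 0 105"
  grip_force: 25

```text
time_s: 1.15
position: [0.175, 0.5214, 0.2313]
tool_rot: [[-0.188, 0.982, -0.0], [0.982, 0.188, -0.0], [-0.0, -0.0, -1.0]]
ft_force: [-0.1, -0.5, 0.1]
grip_width: 0.0501
gripper_force: 0.0
```

Request:
jog_arm:
  plan: "0 0 0 -3.6 1.9 0 105;0 0 0 -3.6 1.9 0 105;0 0 0 -3.6 1.9 0 105;0 0 0 -3.6 1.9 0 105;0 0 0 -3.6 1.9 0 105;0 0 0 -3.6 1.9 0 105;0 0 0 -3.6 1.9 0 105;0 0 0 -3.6 1.9 0 105;0 0 0 -3.6 1.9 0 105;0 0 0 -3.6 1.9 0 105"

```text
time_s: 1.98
position: [0.4319, 0.2031, 0.2315]
tool_rot: [[-0.193, 0.981, 0.0], [0.981, 0.193, 0.0], [0.0, 0.0, -1.0]]
ft_force: [0.7, 0.7, -0.2]
grip_width: 0.0502
gripper_force: 0.0
```

Request:
jog_arm:
  plan: "0 0 0 0 0 2 105;0 0 0 0 0 2 105;0 0 0 0 0 2 105;0 0 0 0 0 2 105;0 0 0 0 0 0 105"

```text
time_s: 2.4
position: [0.4294, 0.2044, 0.1484]
tool_rot: [[-0.193, 0.981, -0.006], [0.981, 0.193, -0.001], [-0.0, -0.006, -1.0]]
ft_force: [-0.2, -0.1, -0.0]
grip_width: 0.0501
gripper_force: 0.0
```

```bash
python3 - <<'E'
from h import *
np.set_printoptions(precision=4,suppress=True)
im=imaging.get_image("wrist"); s=env.observe(); R=s["tool_rot"]; p=s["position"]
print(p,R,s["grip_width"])
for r in models.tip_of("wrist","purple_grip")[:2]: w=world(im,*r["at"]);print(r,w,R.T@(w-p))
hsv=cv2.cvtColor(im["pixels"],cv2.COLOR_RGB2HSV)
m=(hsv[...,0]>120)&(hsv[...,0]<165)&(hsv[...,1]>80)&(hsv[...,2]>40)
n,l,st,ce=cv2.connectedComponentsWithStats(m.astype(np.uint8))
for i in range(1,n):
    if st[i,4]>100:
        P=cloud(im,l==i); C=P-P.mean(0); a=np.linalg.svd(C,full_matrices=False)[2][0]
        c=(P.min(0)+P.max(0))/2; print(st[i],c,P.max(0)[2],a,np.ptp(C@a),R.T@(c-p))
cv2.imwrite("pics/w1.png",im["pixels"][...,::-1])
E
```

```text
[0.4303 0.2047 0.1503] [[-0.1932  0.9812 -0.0034]
 [ 0.9812  0.1932 -0.0007]
 [-0.     -0.0034 -1.    ]] 0.050511912788893096
{'at': [319.4, 242.1], 'confidence': 0.91} [0.4337 0.2009 0.0518] [-0.0044  0.0029  0.0985]
[ 241   83   27  275 3838] [0.3905 0.1887 0.0203] 0.024241537277714165 [ 0.1986 -0.9801 -0.0009] 0.19792011476411026 [-0.008  -0.0417  0.1302]
[ 310  192   20  106 2000] [0.4341 0.1977 0.0505] 0.05401375212557688 [ 0.1954 -0.9807  0.0022] 0.06958506170157827 [-0.0075  0.0027  0.0998]
```

View pics/w1.png

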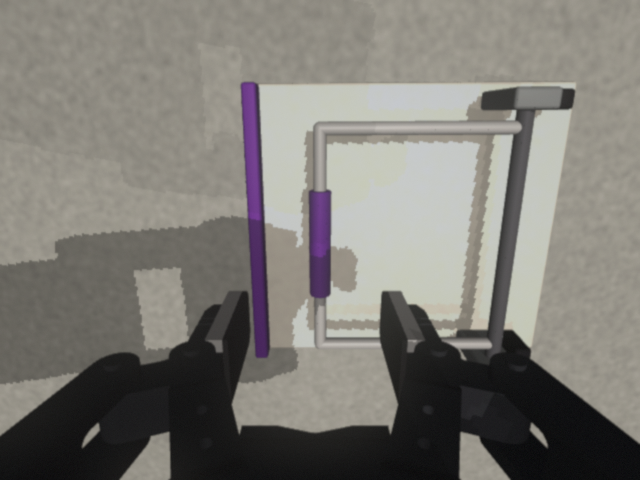

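The wrist view shows the sleeve at (320,244), between the fingers in line with the closing direction, and the lip at (255,220). I descend and close.

Request:
jog_arm:
  plan: "0 0 0 -0.7 0.3 2 105;0 0 0 0 0 2 105;0 0 0 0 0 2 105;0 0 0 0 0 2 105;0 0 0 0 0 2 105;0 0 0 0 0 1 105;0 0 0 0 0 0.7 105;0 0 0 0 0 0 105;0 0 0 0 0 0 105"

```text
time_s: 3.25
position: [0.436, 0.1989, 0.0352]
tool_rot: [[-0.193, 0.981, 0.002], [0.981, 0.193, 0.0], [-0.0, 0.002, -1.0]]
ft_force: [0.2, 0.4, 0.2]
grip_width: 0.0502
gripper_force: 0.0
```

Request:
jog_arm:
  plan: "0 0 0 0 0 0 150;0 0 0 0 0 0 180;0 0 0 0 0 0 210;0 0 0 0 0 0 240;0 0 0 0 0 0 255;0 0 0 0 0 0 255;0 0 0 0 0 0 255;0 0 0 0 0 0 255"
  grip_force: 25

```text
time_s: 3.92
position: [0.4335, 0.1983, 0.0349]
tool_rot: [[-0.194, 0.981, -0.004], [0.981, 0.194, -0.001], [-0.0, -0.004, -1.0]]
ft_force: [-8.4, -2.3, 9.3]
grip_width: 0.0132
gripper_force: 24.3
```

```bash
python3 - <<'E'
import numpy as np
r=np.radians;N=30
def tcp(i):
    th=r(106*i/N);al=r(1.4*i); a=np.array([-np.sin(al),-np.cos(al)])
    return .12*np.array([-np.cos(th),np.sin(th)])+.010*a
c=tcp(0)
for i in range(N):
    al=r(1.4*i); Y=np.array([np.cos(al),-np.sin(al)]);Z=np.array([-np.sin(al),-np.cos(al)])
    d=tcp(i+1)-c; y,z=round(Y@d*100,2),round(Z@d*100,2); c=c+(Y*y+Z*z)/100
    print(f"1.4 0 0 0 {y} {z} 255",end=";" if i%10<9 else "\n")
E
```

```text
1.4 0 0 0 -0.0 -0.74 255;1.4 0 0 0 0.02 -0.74 255;1.4 0 0 0 0.06 -0.73 255;1.4 0 0 0 0.08 -0.74 255;1.4 0 0 0 0.11 -0.73 255;1.4 0 0 0 0.13 -0.72 255;1.4 0 0 0 0.16 -0.71 255;1.4 0 0 0 0.19 -0.71 255;1.4 0 0 0 0.22 -0.7 255;1.4 0 0 0 0.24 -0.7 255
1.4 0 0 0 0.26 -0.68 255;1.4 0 0 0 0.29 -0.67 255;1.4 0 0 0 0.32 -0.65 255;1.4 0 0 0 0.34 -0.65 255;1.4 0 0 0 0.36 -0.63 255;1.4 0 0 0 0.39 -0.61 255;1.4 0 0 0 0.41 -0.6 255;1.4 0 0 0 0.43 -0.59 255;1.4 0 0 0 0.45 -0.56 255;1.4 0 0 0 0.48 -0.55 255
1.4 0 0 0 0.49 -0.53 255;1.4 0 0 0 0.51 -0.51 255;1.4 0 0 0 0.53 -0.49 255;1.4 0 0 0 0.55 -0.46 255;1.4 0 0 0 0.57 -0.45 255;1.4 0 0 0 0.58 -0.42 255;1.4 0 0 0 0.6 -0.4 255;1.4 0 0 0 0.61 -0.38 255;1.4 0 0 0 0.63 -0.35 255;1.4 0 0 0 0.64 -0.33 255
```

Request:
jog_arm:
  plan: "1.4 0 0 0 0 -0.74 255;1.4 0 0 0 0.02 -0.74 255;1.4 0 0 0 0.06 -0.73 255;1.4 0 0 0 0.08 -0.74 255;1.4 0 0 0 0.11 -0.73 255;1.4 0 0 0 0.13 -0.72 255;1.4 0 0 0 0.16 -0.71 255;1.4 0 0 0 0.19 -0.71 255;1.4 0 0 0 0.22 -0.7 255;1.4 0 0 0 0.24 -0.7 255"

```text
time_s: 4.75
position: [0.4516, 0.202, 0.1045]
tool_rot: [[-0.194, 0.95, -0.246], [0.981, 0.188, -0.049], [-0.0, -0.251, -0.968]]
ft_force: [-9.8, -2.8, 3.5]
grip_width: 0.0125
gripper_force: 24.4
```

Request:
jog_arm:
  plan: "1.4 0 0 0 0.26 -0.68 255;1.4 0 0 0 0.29 -0.67 255;1.4 0 0 0 0.32 -0.65 255;1.4 0 0 0 0.34 -0.65 255;1.4 0 0 0 0.36 -0.63 255;1.4 0 0 0 0.39 -0.61 255;1.4 0 0 0 0.41 -0.6 255;1.4 0 0 0 0.43 -0.59 255;1.4 0 0 0 0.45 -0.56 255;1.4 0 0 0 0.48 -0.55 255"

```text
time_s: 5.58
position: [0.5072, 0.2132, 0.1525]
tool_rot: [[-0.194, 0.863, -0.467], [0.981, 0.171, -0.092], [0.0, -0.476, -0.88]]
ft_force: [-11.7, -1.3, 23.4]
grip_width: 0.0126
gripper_force: 24.7
```

```bash
python3 - <<'E'
from h import *
im=imaging.get_image("side")
cv2.imwrite("pics/s2.png",cv2.resize(im["pixels"][80:260,140:400,::-1],None,fx=3,fy=3))
np.set_printoptions(precision=4,suppress=True)
for r in models.tip_of("side","purple_grip")[:1]: print(r,world(im,*r["at"]))
E
```

```text
{'at': [283.7, 120.3], 'confidence': 0.78} [0.5101 0.195  0.1617]
```

View pics/s2.png

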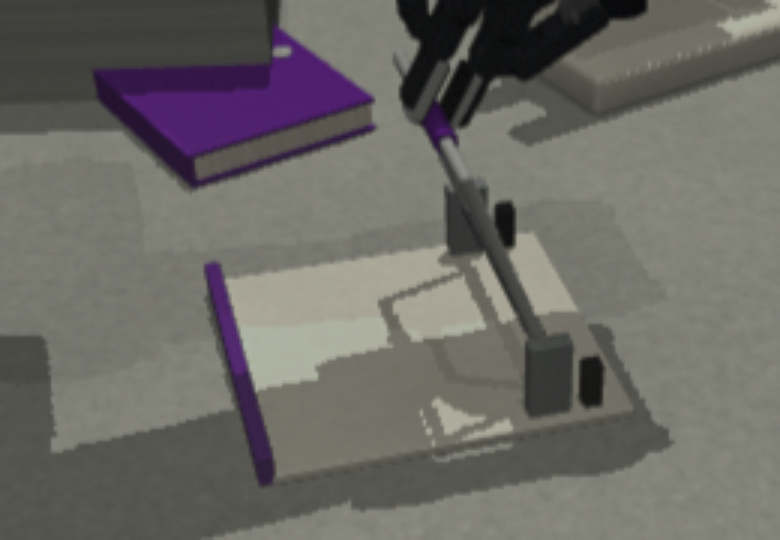

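The side view shows the frame held at about 70° with the sleeve in the pads at crop (440,120). I carry on with a 2 mm relief upward.

Request:
jog_arm:
  plan: "1.4 0 0 0 0.42 -0.7 255;1.4 0 0 0 0.51 -0.51 255;1.4 0 0 0 0.53 -0.49 255;1.4 0 0 0 0.55 -0.46 255;1.4 0 0 0 0.57 -0.45 255;1.4 0 0 0 0.58 -0.42 255;1.4 0 0 0 0.6 -0.4 255;1.4 0 0 0 0.61 -0.38 255;1.4 0 0 0 0.63 -0.35 255;1.4 0 0 0 0.64 -0.33 255"

```text
time_s: 6.52
position: [0.579, 0.2277, 0.1567]
tool_rot: [[-0.194, 0.729, -0.657], [0.981, 0.145, -0.129], [0.001, -0.669, -0.743]]
ft_force: [0.9, 4.3, 13.0]
grip_width: 0.0127
gripper_force: 25.6
```

```bash
python3 - <<'E'
from h import *
im=imaging.get_image("side")
cv2.imwrite("pics/s3.png",cv2.resize(im["pixels"][80:260,140:400,::-1],None,fx=3,fy=3))
np.set_printoptions(precision=4,suppress=True)
for r in models.tip_of("side","purple_grip")[:1]: print(r,world(im,*r["at"]))
E
```

```text
{'at': [322.5, 110.5], 'confidence': 0.65} [0.5751 0.2158 0.1658]
```

View pics/s3.png

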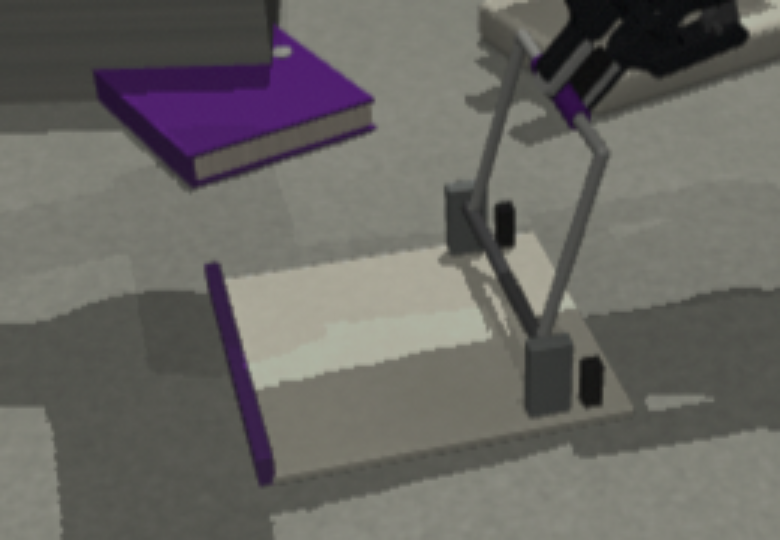

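The frame is past upright by about 16°, with the sleeve at crop (572,100). I push slightly further, open, then back off along the tool axis.

Request:
jog_arm:
  plan: "0 0 0 0 0.3 -0.1 255;0 0 0 0 0.2 -0.1 255;0 0 0 0 0 0 255;0 0 0 0 0 0 200;0 0 0 0 0 0 160;0 0 0 0 0 0 120;0 0 0 0 0 0 90;0 0 0 0 0 0 90;0 0 0 0 0 0 90;0 0 0 0 0 0 90"

```text
time_s: 7.45
position: [0.5841, 0.2279, 0.1521]
tool_rot: [[-0.193, 0.729, -0.657], [0.981, 0.144, -0.129], [-0.0, -0.669, -0.743]]
ft_force: [0.2, 0.2, -0.1]
grip_width: 0.055
gripper_force: 0.0
```

Request:
jog_arm:
  plan: "0 0 0 0 0 -0.8 90;0 0 0 0 0 -0.8 90;0 0 0 0 0 -1 90;0 0 0 0 0 -1.5 90;0 0 0 0 0 -2 90;0 0 0 0 0 -2 90;0 0 0 0 0 -2 90;0 0 0 0 0 -2 90;0 0 0 0 0 0 90;0 0 0 0 0 0 90"

```text
time_s: 8.28
position: [0.6243, 0.2304, 0.2295]
tool_rot: [[-0.191, 0.741, -0.644], [0.982, 0.146, -0.123], [0.003, -0.655, -0.755]]
ft_force: [0.1, 0.3, 0.4]
grip_width: 0.0551
gripper_force: 0.0
```

```bash
python3 - <<'E'
from h import *
im=imaging.get_image("side")
cv2.imwrite("pics/s4.png",im["pixels"][...,::-1])
np.set_printoptions(precision=4,suppress=True)
for r in models.tip_of("side","purple_grip")[:1]: print(r,world(im,*r["at"]))
print(env.observe()["ft_force"])
E
```

```text
{'at': [332.4, 111.6], 'confidence': 0.73} [0.5925 0.2222 0.1599]
[ 0.5999 -0.1286 -0.1787]
```

View pics/s4.png

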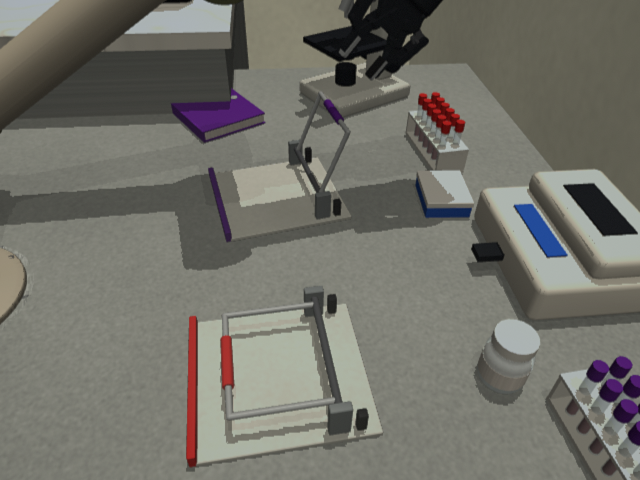

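The side view shows the purple frame leaning on its stop with the sleeve at (332,111). The gripper is clear, and the red easel is still flat with its sleeve at (227,360).

```bash
python3 -c "
from rig import job; print(job.close_job())"
```

```text
the job is handed in; nothing more can be done
None
```

The purple easel's backrest is up and leaning on its stop with the gripper clear, the red easel is still folded flat, and I handed the job in just after 8.3 s of the 42 s allowed.

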